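# Latch the objective case

## Task

The microscope objective case is standing ajar. Push its lid shut, flip the steel wire loop of the draw latch over so that its crossbar hooks onto the brass keeper on the lid, then press the red lever down past centre until it lies flat and holds the lid fully closed. Leave the bottle, the slide box and the jar where they are.

Things in the scene. Friction and masses are not known exactly. Their poses are not given: they have to be found in the camera images.
- case: Grey carry case standing upright on the table, heavy, fixed: 260 mm wide (y), 160 tall. Origin on the table under the middle of the seam. z up, y along the seam, x from the lid (x -60 to 0 when shut, roughly facing the robot) to the box half (x 0 to 110). The latch stands on the top face (z = 160 mm) at y = 0, across the seam: lever on the box half, keeper on the lid.
- lid (a joint): Lid angle in rad, 0 = fully shut, at most 0.3. The lid (60 mm thick, 140 tall) turns about a line along y at x = 0, z = 20 mm in the case frame; opening leans its top away from the box, to -x. Stiff hinge: it stays where it is left; 3 to 5 N near its top edge moves it.
- lever (a joint): Red lever's angle in rad: 0 = flat on the box half, pointing to case +x; 1.57 = upright; 2.2 to 2.6 = thrown open, leaning over the seam to the lid; at most 2.75. Friction holds it where it is left. With the loop hooked the dead centre is near 0.43; below that it snaps to 0 by itself. Pressing it takes under 10 N.
- lever_hinge (a point): Pivot of the lever, a line along case y: at x = 20, y = 0, z = 172 mm in the case frame (12 mm above the top face).
- lever_tip (a point): Middle of the free end of the red lever (26 mm wide, 4 mm thick), 60 mm from its pivot.
- loop (a joint): Angle of the wire loop relative to the lever, rad. Its elevation, seen from its pivot towards case -x, is this value minus joint lever: 1.57 = straight up, 0 = level towards the lid, about -0.33 = bar down on the lid. Light friction (0.1 N at the bar) holds it near upright; tipped below about 1.0 it drops towards the lid by itself. Latched, with the lever flat, it reads about 0.
- loop_bar (a point): Middle of the loop's crossbar: steel, 5 mm thick, 40 mm long along y, 65 mm from the loop's pivot. Side wires at y = -20 and +20 mm, the lever inside. The pivot rides on the lever, 16 mm from lever_hinge, at an angle of (joint lever - 0.35 rad) above case +x, turning up and over to -x. The loop is springy: it stretches up to 3.5 mm, at about 20 N, when drawn tight.
- keeper_foot (a point): On the lid's top, at the foot of the brass keeper post's outer (-x) face: x = -30, z = 160 mm in the case frame when shut; axes as the lid. Post 26 mm wide, 14 tall; from its head a 3 mm thick lip juts 5 mm to -x, 11 mm free below it. A 2 mm plate lies in front, 26 mm long. Hooked, the crossbar has gone down in front of the lip and is drawn under it against the post.
- wash_bottle: Loose white bottle with orange cap, 60 mm diameter, 150 mm tall, stands beside the case; leave alone. Origin: centre of its underside.
- slide_box: Loose green slide box, 85 x 100 x 36 mm, beside the case; leave alone. Origin: centre of its underside.
- lens_jar: Loose metal jar with black cap, 52 mm diameter, 60 mm tall, behind the case; leave alone. Origin: centre of its underside.

How it is judged (in metres and radians):
On the way, in this order (a step that is already met when the one before it is completed fails the run):
1. the lid is pushed shut (value of joint lid below 0.04 rad), for 0.1 s.
2. the loop's crossbar is down in front of the keeper, below its lip, lever still open (x of loop_bar in the frame of keeper_foot between -0.03 and 0.001 m and z of loop_bar in the frame of keeper_foot below 0.0115 m and value of joint lever above 0.6 rad), for 0.1 s.
3. the lever lies flat, past centre (value of joint lever below 0.1 rad), for 0.2 s.
At the end, for the whole second after the job is handed in: The lid is shut (joint lid under 0.015 rad), the lever lies flat and still (under 0.1 rad), and the loop's crossbar is hooked on the keeper: its middle within 7 mm in front of the post's outer face and below the lip (less than 11.5 mm above the lid's top) (value of joint lid below 0.015 rad and value of joint lever below 0.1 rad and x of loop_bar in the frame of keeper_foot between -0.007 and 0.002 m and z of loop_bar in the frame of keeper_foot between 0 and 0.0115 m and velocity of joint lever between -0.05 and 0.05 rad/s); the robot touches nothing.
It fails at once if the bottle, slide box or jar is moved by more than 30 mm or tipped over (distance of any of wash_bottle, slide_box, lens_jar from where it was at the start of the episode above 0.03 m or angle between any of wash_bottle, lens_jar, slide_box's own z axis and vertical above 0.5 rad).
It also fails if it takes over 54 s, if anything falls off the work surface, if the arm or the gripper's body presses on something with over 40 N, if the wrist force passes 120 N, or if a joint passes its speed limit or range.

## Robot

A 7-joint arm with a two-finger parallel gripper is mounted at the origin on the work surface. World frame = base frame: x ahead of the robot, y to its left, z up, the work surface at z = 0. Lengths are in m, angles in degrees, forces in N, time in s.
With the tool pointing down it reaches from about 0.4 to 0.925 m from the base axis. Payload 5.6 kg.
Tool frame: the origin (TCP) lies at the very end of the fingers, on their centre line; the grasp point (between the pads) lies bot.grip_point_offset behind it (bot.grip_point_offset is the distance from the TCP to the grasp point, in m); z points along the fingers, y is the line along which they close (so a half turn about z gives the same grasp; the last joint's range is limited). The gripper opens to 85 mm and grips with 20 to 120 N. Pads are 22 mm wide; open, the fingers measure 114 mm over their backs; the gripper's body (76 mm by 85 mm) begins 54 mm behind the grasp point. The pads swing forward as they close: fully open they stand 13 mm farther back than shut.
Start: joints at [61.192, 26.786, -0.665, 91.828, 0.344, 61.387, -3.226], TCP at [0.288, -0.583, 0.231] pointing down, gripper open.
Joint ranges: [-144.91, 144.91], [-17.63, 115.5], [-89.93, 88.59], [15.96, 139.68], [-74.01, 254.01], [8.47, 105.57], [-167.45, 167.45]. Speed limits (degrees/s): [147.25, 147.25, 180, 180, 180, 180, 180].

## Interface

Orientations are given as [roll, pitch, yaw] about the fixed x, y, z axes, in that order (R = Rz(yaw) Ry(pitch) Rx(roll)).
In Python, from workcell import bot gives the robot as it stands. The module is installed in compiled form; this text tells all that it offers.
- The arm moves only by the shell command python3 -m crank 'ROWS' [OPENING] [FORCE]. ROWS is JSON, a list of rows, each a list of 4 numbers: the shift along the world's x, y, z in cm, then the turn about the world's z in degrees. A call has 1 to 5 rows; each row is the pose to reach, as a shift and turn from the pose commanded when the call began; what a row does not reach only later rows make up. A row lasts 1/8 s, in which the tool goes at most 62.5 mm and 10.7 degrees, less where a joint would pass 70% of its speed; a pose out of reach is approached as far as the arm can. A call with a gripper value outside its range is refused whole. OPENING is the opening, from 0 (shut) to 1 (fully open), set as the call begins (- or left out, the last holds). The fingers move at their own pace and stop on an object; FORCE is the grip in N (left out, the last holds). Time passes only in rows, so rows that repeat a pose let the fingers close. It gives the time, the measured TCP pose, the force, the opening and the grip force at its end, in the units of the state.
- bot.sense(): the state, without advancing time (a new reading comes with each control period).
- bot.snapshot(name): name is "side" or "top"; returns a dict with "image" (480x640x3 uint8, red, green, blue), "camera_matrix" (3x3 intrinsics, pixels), "dist_coeffs" ([k1, k2, p1, p2, k3] as OpenCV has them; the pictures are not rectified), "world_from_camera" (4x4, takes a point from camera to world coordinates). Camera axes: x right, y down, z forward; pixel columns grow to the right and rows downward; lengths in m; the calibration is good to about 2 mm. A picture is of the moment at which its call begins. There is no depth.
- bot.sign_off(): hands the job in; it is judged then, once.
The state is a dict: "time_s": time; "q": joint angles; "qvel": joint speeds; "tau": joint torques, N m; "tcp_pos": TCP position; "eef_rot": TCP orientation; "ft_force": force on the tool from outside, world axes, zero at the start; "wrist_torque": the same for the moment, N m; "width": opening from 0.0 (shut) to 1.0 (fully open); "finger_force": force on a finger pad.
Only numpy, scipy, OpenCV 4.12 (cv2) and the standard library are available. Lean on these libraries where they do the work, as an engineer would, in place of code of your own. Each camera call takes 0.05 s, during which the arm holds its last target. There are 200 camera calls.

## Working session

There is one attempt and no reset: what is moved stays moved. The work goes in short steps, Python scripts to look and compute and a shell command to move; the robot and the scene stay as the last step left them, time stands still between calls to the robot, and variables do not carry over. Pictures are saved under pics/ and viewed, at most 10 in all, crops included, and the job is handed in when it is done.

```bash
mkdir -p pics
python3 - <<'E'
from workcell import bot
import cv2,pickle,numpy as np
for n in("side","top"):
    s=bot.snapshot(n);pickle.dump(s,open(n+'0.pkl','wb'))
    cv2.imwrite(f'pics/{n}0.png',s['image'][:,:,::-1]);print(n,s['camera_matrix'].tolist(),s['dist_coeffs'],np.round(s['world_from_camera'],3).tolist())
print(bot.sense(),bot.grip_point_offset)
E
```

```text
side [[505.4772802495575, 0.0, 318.6805596373903], [0.0, 505.4772802495575, 232.2794398518646], [0.0, 0.0, 1.0]] [0.03739749 0.         0.         0.         0.        ] [[0.924, 0.319, -0.211, 0.822], [0.382, -0.777, 0.499, -0.453], [-0.004, -0.542, -0.84, 0.989], [0.0, 0.0, 0.0, 1.0]]
top [[483.18559856132293, 0.0, 318.6439095223144], [0.0, 483.18559856132293, 240.1579393776442], [0.0, 0.0, 1.0]] [-0.07705388  0.          0.          0.          0.        ] [[-0.012, -0.997, 0.078, 0.527], [-1.0, 0.014, 0.015, 0.048], [-0.016, -0.078, -0.997, 1.275], [0.0, 0.0, 0.0, 1.0]]
{'time_s': 0.1, 'q': array([61.19106214, 26.83313704, -0.66681764, 91.875099  ,  0.34265117,
       61.38718664, -3.22674684]), 'qvel': array([ 0.04323106, -0.05851477, -0.00574379, -0.21298439,  0.03624983,
       -0.03004597,  0.05302014]), 'tau': array([ 1.36010131e-03, -5.33518732e+01,  2.21148710e-02, -2.51966071e+01,
        1.15964311e-02,  4.32095971e-03,  7.76940709e-06]), 'tcp_pos': array([ 0.2881979 , -0.5820549 ,  0.23041282]), 'eef_rot': array([-1.79906696e+02,  4.80444789e-03,  2.63418022e+01]), 'ft_force': array([-0.97873398,  0.41053252, -0.63544422]), 'wrist_torque': array([-0.03409115,  0.05863535,  0.00152076]), 'finger_force': 0.0, 'width': 0.9992467299206204} 0.0187
```

View pics/side0.png

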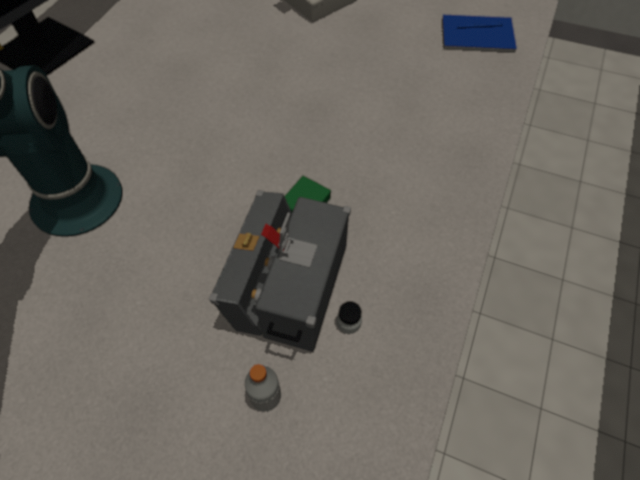

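View pics/top0.png

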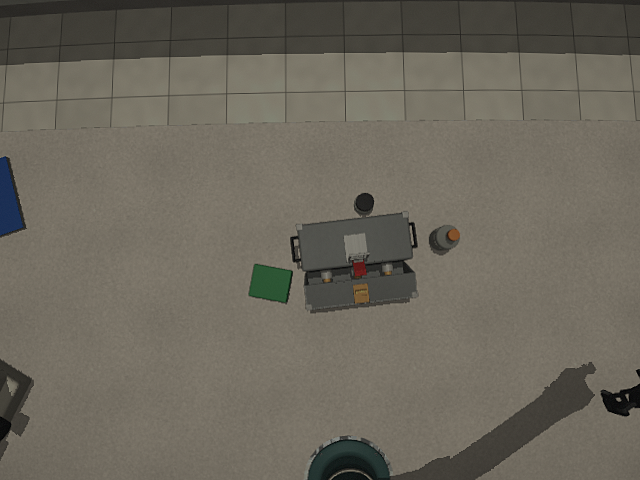

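The side view shows the lid ajar, with the red lever at (271,235), the keeper at (246,242) and the plate at (297,250). In the top view the box-half corners are about (299,222), (407,212), (412,261) and (304,271), the lever is at (359,269) and the keeper at (361,294). I'll zoom in next.

```bash
cat > h.py <<'E'
import cv2,pickle,numpy as np
from workcell import bot
def ray(s,p):
    u=cv2.undistortPoints(np.array([[p]],float),s['camera_matrix'],s['dist_coeffs'])[0,0]
    T=s['world_from_camera'];return T[:3,3],T[:3,:3]@np.array([u[0],u[1],1])
def onz(s,p,z):
    o,d=ray(s,p);return o+d*(z-o[2])/d[2]
def tri(a,pa,b,pb):
    o1,d1=ray(a,pa);o2,d2=ray(b,pb)
    t=np.linalg.lstsq(np.c_[d1,-d2],o2-o1,rcond=None)[0]
    A,B=o1+d1*t[0],o2+d2*t[1];return (A+B)/2,np.linalg.norm(A-B)
def proj(s,P):
    M=np.linalg.inv(s['world_from_camera']);r=cv2.Rodrigues(M[:3,:3])[0]
    return cv2.projectPoints(np.array(P,float).reshape(-1,3),r,M[:3,3],s['camera_matrix'],s['dist_coeffs'])[0][:,0]
def snap(n,k):
    s=bot.snapshot(n);pickle.dump(s,open(f'{n}{k}.pkl','wb'));return s
def load(n,k): return pickle.load(open(f'{n}{k}.pkl','rb'))
def crop(s,x,y,w,h,f,out=None):
    c=cv2.resize(s['image'][y:y+h,x:x+w,::-1],None,fx=f,fy=f,interpolation=cv2.INTER_CUBIC)
    c=cv2.convertScaleAbs(c,alpha=1.6)
    if out: cv2.imwrite('pics/'+out,c)
    return c
E
python3 - <<'E'
from h import *
S,T=load('side',0),load('top',0)
a=crop(S,205,180,160,160,2.5)
a=crop(S,225,200,100,150,4)
b=crop(T,310,200,100,150,4)
cv2.imwrite('pics/z0.png',np.hstack([a,b]))
g=cv2.cvtColor(T['image'],cv2.COLOR_RGB2HSV)
c=[onz(T,p,.16) for p in((299,222),(407,212),(412,261),(304,271))]
print(np.round(c,4))
E
```

```text
[[ 0.657   0.1101  0.16  ]
 [ 0.6769 -0.1413  0.16  ]
 [ 0.5629 -0.1498  0.16  ]
 [ 0.5432  0.0996  0.16  ]]
```

View pics/z0.png

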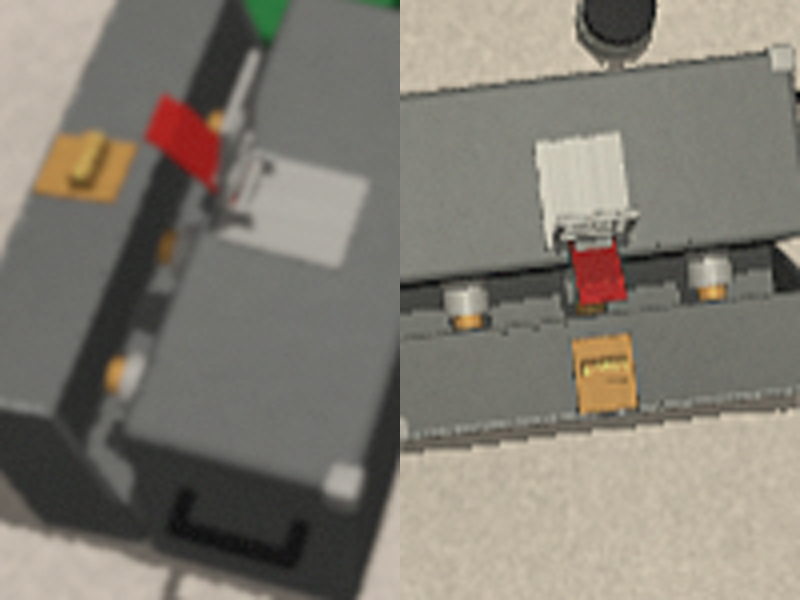

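The lid is open. The lever leans over the seam, with its tip at about (264,229) in the side view and (361,275) in the top view, and the keeper post head is at about (247,239) and (361,291). The loop stands upright behind the lever. Next I'll triangulate.

```bash
cat >> h.py <<'E'
O=np.array([.555,-.0247,0]);YAW=np.radians(4.5)
def setcase(o,y):
    global O,YAW;O=np.array(o);YAW=y
def c2w(p): 
    c,s=np.cos(YAW),np.sin(YAW);return O+np.array([[c,-s,0],[s,c,0],[0,0,1]])@np.asarray(p,float)
def w2c(p):
    c,s=np.cos(YAW),np.sin(YAW);return np.array([[c,s,0],[-s,c,0],[0,0,1]])@(np.asarray(p)-O)
def red(s):
    h=cv2.cvtColor(s['image'],cv2.COLOR_RGB2HSV);m=((h[...,0]<6)|(h[...,0]>174))&(h[...,1]>150)&(h[...,2]>60)
    n,l,st,c=cv2.connectedComponentsWithStats(m.astype(np.uint8));i=1+np.argmax(st[1:,4])
    return c[i],cv2.boxPoints(cv2.minAreaRect(np.argwhere(l==i)[:,::-1].astype(np.float32)))
E
python3 - <<'E'
from h import *
S,T=load('side',0),load('top',0)
for n,a,b in [('tip',(264.2,229),(360.7,275.5)),('post',(247.5,239),(361.2,291)),('red',red(S)[0],red(T)[0])]:
    P,e=tri(S,a,T,b);print(n,P.round(4),w2c(P).round(4),round(e,4))
print(red(S)[1].tolist(),red(T)[1].tolist())
for nm,s in(('S',S),('T',T)):
    print(nm,proj(s,[c2w(p) for p in((0,-.13,.16),(0,.13,.16),(.11,-.13,.16),(.11,.13,.16),(0.02,0,.172),(.0126,0,.251),(.0126,.02,.251),(.0126,-.02,.251))]).round(1).tolist())
# box corner estimates from side
for p in((225+130/4,200+435/4),(225+360/4,200+490/4)): print(w2c(onz(S,p,.16)).round(4))
print('bottle',onz(T,(453,235),.15),'jar',onz(T,(365,202),.06))
# loop candidates
print([tuple(w2c(tri(S,(286,214),T,(p,254))[0]).round(4)) for p in(355,360)])
E
```

```text
tip [ 0.5325 -0.0259  0.2165] [-0.0225  0.0006  0.2165] 0.0035
post [ 0.496  -0.0307  0.1674] [-0.0593 -0.0013  0.1674] 0.0003
red [ 0.5466 -0.0247  0.2055] [-0.0084  0.0007  0.2055] 0.0003
[[259.0000305175781, 231.00001525878906], [267.5000305175781, 222.50001525878906], [284.0000305175781, 239.00001525878906], [275.5000305175781, 247.50001525878906]] [[352.230712890625, 262.1538391113281], [363.38458251953125, 259.9230651855469], [366.15380859375, 273.7691955566406], [354.99993896484375, 275.9999694824219]]
S [[251.2, 308.3], [299.3, 196.6], [309.9, 326.1], [351.0, 210.1], [286.4, 248.1], [279.9, 223.8], [283.8, 214.9], [275.8, 232.9]]
T [[413.9, 260.0], [301.7, 270.4], [408.9, 212.9], [297.5, 223.1], [357.4, 256.3], [360.1, 258.2], [350.7, 259.0], [369.5, 257.3]]
[ 0.011  -0.1274  0.16  ]
[ 0.1164 -0.1209  0.16  ]
bottle [ 0.62267936 -0.24956501  0.15      ] jar [ 0.71735008 -0.05237     0.06      ]
[(np.float64(0.0214), np.float64(0.011), np.float64(0.2698)), (np.float64(0.0224), np.float64(0.0026), np.float64(0.2812))]
```

```bash
python3 -m crank '[[2,6,2,10],[4,11.7,2,20],[6,17.5,2,30],[8,23.3,2,40],[10,29,2,50]]' 0 40 && python3 -m crank '[[2,5.8,0,9],[4,11.6,0,18],[5.9,17.5,-4,18.2],[5.9,17.5,-9,18.2],[5.9,17.5,-12.6,18.2]]'
```

```text
time_s: 0.72
tcp_pos: [0.3887, -0.2904, 0.2512]
eef_rot: [-180.0, 0.0, 76.7]
ft_force: [0.4, -0.8, -0.2]
width: -0.001
finger_force: 0.0
time_s: 1.35
tcp_pos: [0.4466, -0.1159, 0.1232]
eef_rot: [-179.9, -0.1, 94.7]
ft_force: [0.3, -0.3, -0.1]
width: 0.002
finger_force: 0.0
```

```bash
python3 -m crank '[[1,0.08,0,0],[1.8,0.14,0,0],[2.4,0.19,0,0],[3,0.24,0,0],[3.3,0.26,0,0]]'; python3 -m crank '[[0.2,0.02,0,0],[0.4,0.03,0,0],[0.6,0.05,0,0],[0.6,0.05,0,0]]'
```

```text
time_s: 1.98
tcp_pos: [0.4807, -0.1158, 0.1274]
eef_rot: [-180.0, 0.1, 94.5]
ft_force: [-5.8, -0.3, 4.8]
width: -0.001
finger_force: 3.0
time_s: 2.48
tcp_pos: [0.4872, -0.1153, 0.1272]
eef_rot: [179.9, 0.1, 94.5]
ft_force: [-3.0, -0.1, 2.4]
width: -0.002
finger_force: 1.9
```

```bash
python3 -m crank '[[0.2,0.02,0,0],[0.4,0.03,0,0],[0.6,0.05,0,0],[0.8,0.06,0,0],[0.8,0.06,0,0]]'
python3 - <<'E'
from h import *
s=snap('side',1);t=snap('top',1)
cv2.imwrite('pics/z1.png',np.hstack([crop(s,225,180,100,150,4),crop(t,310,200,100,150,4)]))
E
```

```text
time_s: 3.1
tcp_pos: [0.4905, -0.1146, 0.125]
eef_rot: [-179.5, 0.0, 94.5]
ft_force: [-15.5, -2.5, 13.4]
width: 0.003
finger_force: 8.3
```

View pics/z1.png

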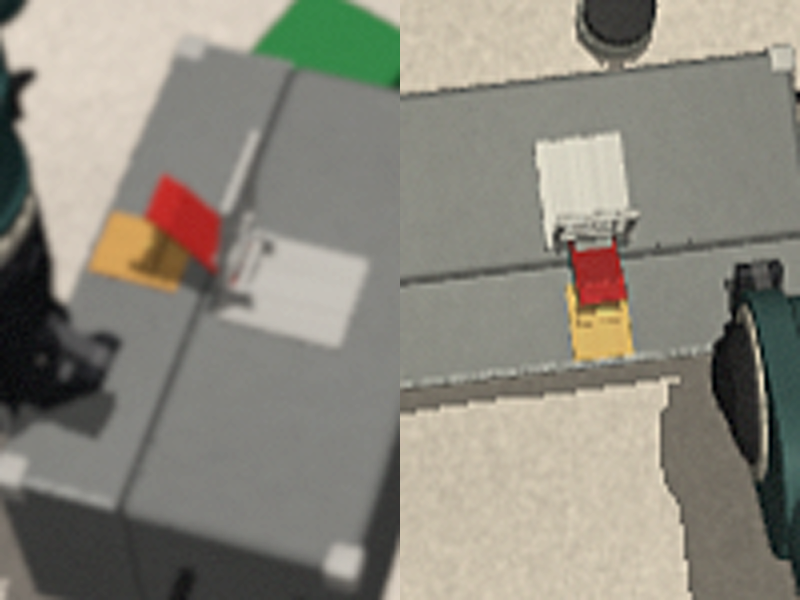

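The side crop shows the lid shut, with the seam closed, and the loop bar upright at about full-frame (281,234)–(289,212). The lever still leans over the keeper. I'll lift and go behind the bar.

```bash
python3 -m crank '[[-1.5,-0.1,1,0],[-1.5,-0.1,7,0],[-1.5,-0.1,13,0],[-1,0,17.5,0],[2,2.4,17.5,0]]'; python3 -m crank '[[5,3,0,0],[9.6,7.1,0,0],[10.6,7.1,0,0],[10.6,7.1,-3,0],[10.6,7.1,-6.5,0]]'
python3 - <<'E'
from h import *
S,T=load('side',1),load('top',1)
for tx in (357,360):
  P,e=tri(S,(285,223.2),T,(tx,253.8));print(w2c(P).round(4),e)
p=bot.sense()['tcp_pos'];print(w2c(p).round(4),p)
s=snap('side',2);t=snap('top',2)
cv2.imwrite('pics/z2.png',np.hstack([crop(s,225,180,100,150,4),crop(t,310,200,100,150,4)]))
E
```

```text
time_s: 3.82
tcp_pos: [0.5171, -0.0915, 0.3056]
eef_rot: [179.4, 0.3, 94.3]
ft_force: [0.8, -0.4, -0.7]
width: 0.001
finger_force: 0.0
time_s: 4.45
tcp_pos: [0.6214, -0.0191, 0.2356]
eef_rot: [179.8, 0.0, 94.5]
ft_force: [0.2, -1.1, -0.1]
width: 0.002
finger_force: 0.0
[0.0215 0.0051 0.2499] 0.002190759299803865
[ 0.022 -0.     0.257] 0.001084900268586498
[0.0666 0.0003 0.2356] [ 0.62135234 -0.01914631  0.2356374 ]
```

View pics/z2.png

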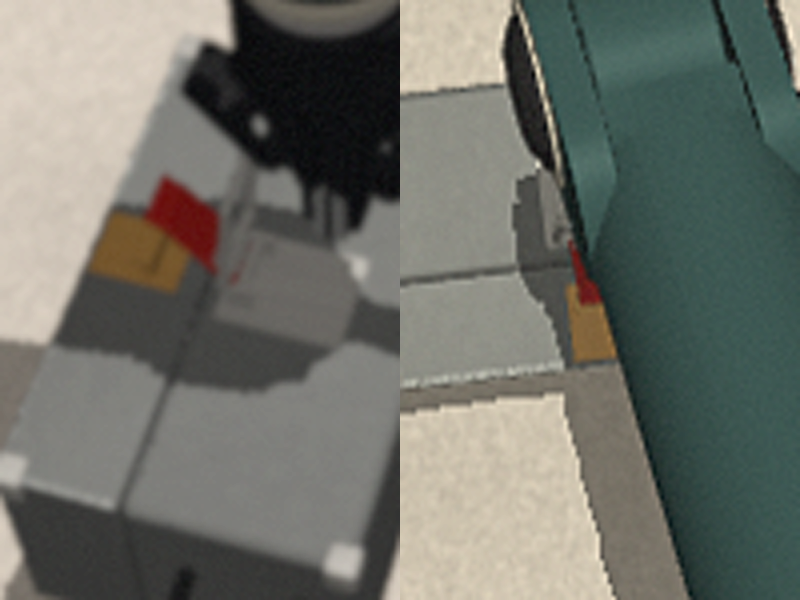

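The fingers are behind the upright bar, on the box side, and the bar and lever are undisturbed. I'll sweep towards -x.

```bash
python3 -m crank '[[-2,-0.16,0,0],[-3.5,-0.27,0,0],[-5,-0.39,0,0],[-6.2,-0.49,-0.2,0],[-7.4,-0.58,-0.5,0]]'; python3 -m crank '[[-0.6,-0.05,0,0],[-0.6,-0.05,0,0],[-0.6,-0.05,3,0],[1,0,6,0],[6,0.4,6,0]]';  python3 - <<'E'
from h import *
s=snap('side',3);t=snap('top',3)
cv2.imwrite('pics/z3.png',np.hstack([crop(s,225,180,100,150,4),crop(t,310,200,100,150,4)]))
E
```

```text
time_s: 5.18
tcp_pos: [0.5458, -0.0248, 0.2305]
eef_rot: [180.0, 0.0, 94.5]
ft_force: [-0.2, -0.2, 0.4]
width: -0.001
finger_force: 0.0
time_s: 5.8
tcp_pos: [0.6082, -0.021, 0.2941]
eef_rot: [179.7, 0.1, 94.5]
ft_force: [1.5, -0.9, 0.4]
width: -0.003
finger_force: 0.0
```

View pics/z3.png

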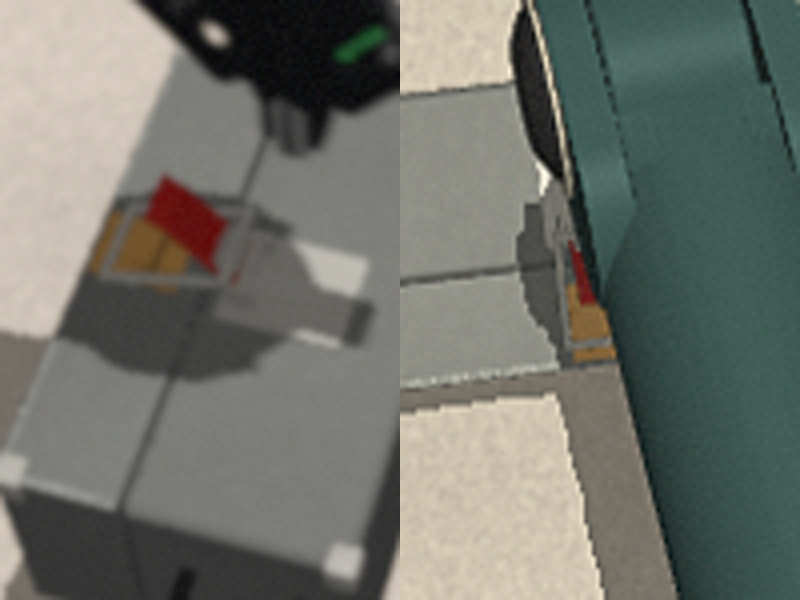

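The loop has dropped around the lever, with its bar in front of the keeper at about (254,241) in the full side view. Next I'll go in front of the lever tip and swing the lever up.

```bash
python3 -m crank '[[-5.5,-0.4,0,0],[-11.1,-0.83,0,0],[-11.1,-0.83,-3,0],[-11.1,-0.83,-7,0],[-11.1,-0.83,-9.2,0]]'; python3 -m crank '[[1.5,0.12,0,0],[3,0.24,0.2,0],[4.3,0.34,0.4,0],[5.4,0.42,0.6,0],[6.4,0.5,0.8,0]]';  python3 - <<'E'
from h import *
p=bot.sense()['tcp_pos'];print(w2c(p).round(4))
s=snap('side',4);t=snap('top',4)
cv2.imwrite('pics/z4.png',np.hstack([crop(s,225,180,100,150,4),crop(t,310,200,100,150,4)]))
E
```

```text
time_s: 6.52
tcp_pos: [0.4944, -0.029, 0.1967]
eef_rot: [-179.9, -0.0, 94.5]
ft_force: [-0.6, -0.3, -0.3]
width: -0.001
finger_force: 0.0
time_s: 7.15
tcp_pos: [0.5606, -0.0236, 0.2068]
eef_rot: [179.9, -0.0, 94.5]
ft_force: [-1.4, 0.3, -1.9]
width: -0.001
finger_force: 0.6
[0.0056 0.0006 0.2068]
```

View pics/z4.png

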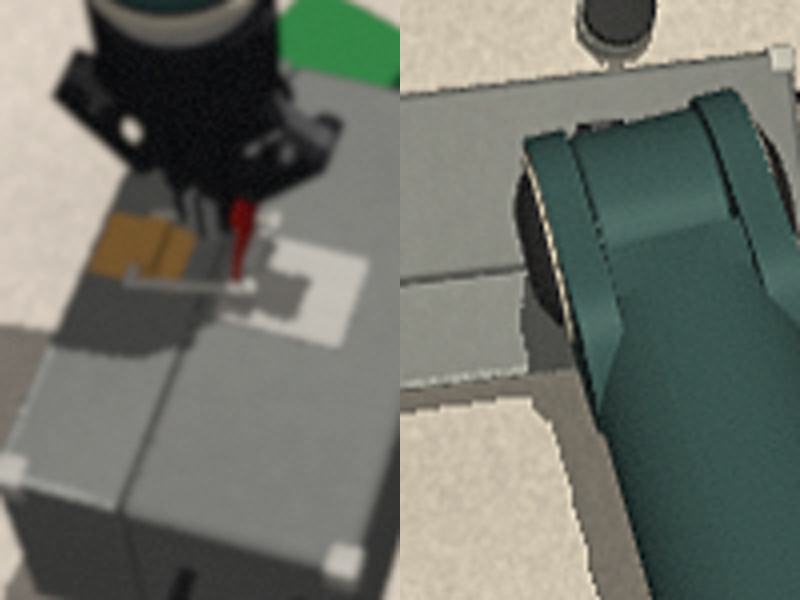

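The lever is nearly upright, and the loop wire runs low to the keeper, with the bar end at full-frame (257,249). I'll keep pressing over and down.

```bash
python3 -m crank '[[0.8,0.06,0.4,0],[1.5,0.12,0.5,0],[2.3,0.18,0.3,0],[3.1,0.24,0,0],[3.8,0.3,-0.5,0]]'; python3 -m crank '[[0.6,0.05,-0.7,0],[1,0.08,-1.4,0],[1.3,0.1,-2.1,0],[1.4,0.11,-2.8,0],[1.4,0.11,-2.8,0]]';  python3 - <<'E'
from h import *
p=bot.sense()['tcp_pos'];print(w2c(p).round(4))
E
```

```text
time_s: 7.88
tcp_pos: [0.5978, -0.0209, 0.201]
eef_rot: [-180.0, 0.0, 94.5]
ft_force: [-2.9, 0.1, 1.9]
width: 0.003
finger_force: 1.3
time_s: 8.5
tcp_pos: [0.6119, -0.0198, 0.1769]
eef_rot: [179.9, 0.1, 94.5]
ft_force: [-7.9, -0.7, 22.8]
width: 0.0
finger_force: 11.1
[0.0571 0.0004 0.1769]
```

```bash
python3 -m crank '[[0,0,2,0],[0,0,7,0],[0,0,12,0],[-5,-3,12,0],[-10,-8,12,0]]'; python3 -m crank '[[-6,-6,0,0],[-12,-12,0,0],[-15,-18,0,0],[-15,-18,0,0]]';  python3 - <<'E'
from h import *
s=snap('side',5);t=snap('top',5)
cv2.imwrite('pics/z5.png',np.hstack([crop(s,225,180,100,150,4),crop(t,310,200,100,150,4)]))
for n,a in(('red',(red(s)[0],red(t)[0])),):
    P,e=tri(s,a[0],t,a[1]);print(w2c(P).round(4),e)
E
```

```text
time_s: 9.12
tcp_pos: [0.5168, -0.0934, 0.2942]
eef_rot: [179.9, 0.0, 94.7]
ft_force: [0.5, -1.0, -0.0]
width: 0.0
finger_force: 0.0
time_s: 9.62
tcp_pos: [0.3657, -0.2762, 0.294]
eef_rot: [179.9, 0.1, 94.4]
ft_force: [0.7, 0.1, 0.1]
width: -0.002
finger_force: 0.0
[0.051  0.0022 0.1794] 2.2097277529805284e-06
```

View pics/z5.png

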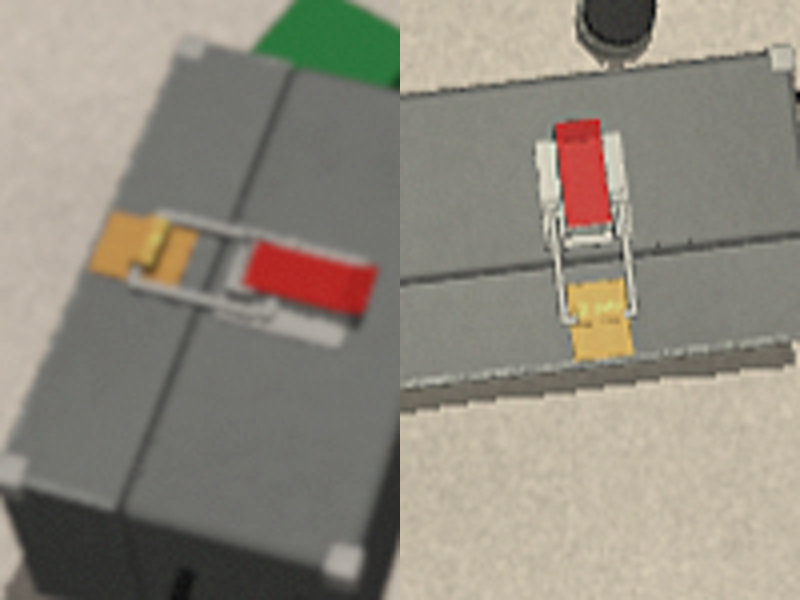

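The red lever lies flat on the box half and stays there. The wires run taut to the keeper, with the bar under the lip at about full-frame (258,249)–(265,233) in the side view. The seam is closed and the arm is clear, so I'm handing in.

```bash
python3 -c "
from workcell import bot
print(bot.sign_off())"
```

```text
the job is handed in; nothing more can be done
None
```

I shut the lid, hooked the loop on the keeper and pressed the lever flat, then handed the job in at about 9.7 s; the last pictures show it latched with the arm clear and the jar in place, but the hand-in gave no verdict and I did not recheck the bottle or the whole slide box.

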